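Push the punch die home and lock it with the T-key down the shaft

ROBOT

A 6-joint arm with a two-finger parallel gripper is mounted at the origin on a cart in front of the work surface, level with it; the furniture and walls round the work are solid. World frame = base frame: x ahead of the robot, y to its left, z up, the work surface at z = 0. Lengths are in m, angles in rad, forces in N, time in s.
With the tool pointing down it reaches from about 0.3 to 0.775 m from the base axis. Payload 14.6 kg.
Tool frame: the origin (TCP) lies at the centre of the arm's flange, where the gripper is bolted on; the fingertips stand 199 mm ahead of it and the grasp point (between the pads) lies ctrl.tcp_to_grasp ahead of it (ctrl.tcp_to_grasp is the distance from the TCP to the grasp point, in m); z points along the fingers, y is the line along which they close (so a half turn about z gives the same grasp; the last joint's range is limited). The gripper opens to 94 mm and grips with 3 to 60 N. Pads are 16 mm wide; open, the fingers measure 119 mm over their backs; the gripper's body (75 mm by 177 mm) begins 78 mm behind the grasp point.
Start: joints at [-1.335, 0.3, 1.521, -0, 1.321, -0.067], TCP at [0.164, -0.525, 0.405] pointing down, gripper open.
Joint ranges: [-3.03, 3.03], [-0.79, 2.21], [0.23, 2.52], [-1.04, 4.18], [0, 3.07], [-2.55, 2.55]. Speed limits (rad/s): [2.22, 2.22, 2.57, 3.14, 3.14, 3.14].

INTERFACE

Orientations are given as [roll, pitch, yaw] about the fixed x, y, z axes, in that order (R = Rz(yaw) Ry(pitch) Rx(roll)).
In Python, from station import ctrl gives the robot as it stands. The module is installed in compiled form; this text tells all that it offers.
- The arm moves only by the shell command python3 -m jog 'ROWS' [OPENING] [FORCE]. ROWS is JSON, a list of rows, each a list of 6 numbers: the shift along the tool's x, y, z in cm, then the turn, a rotation vector about the tool's x, y, z in rad. In form: [[tx, ty, tz, ax, ay, az], ...]. A call has 1 to 8 rows; each row is the pose to reach, as a shift and turn from the pose commanded when the call began, along the tool's axes at that moment; what a row does not reach only later rows make up. A row lasts 1/10 s, in which the tool goes at most 50 mm and 8.59 degrees, less where a joint would pass 70% of its speed; a pose out of reach is approached as far as the arm can. A call with a gripper value outside its range is refused whole. OPENING is the opening in per cent of the stroke, from 0 (shut) to 100 (fully open), set as the call begins (- or left out, the last holds). The fingers move at their own pace and stop on an object; FORCE is the grip in N (left out, the last holds). Time passes only in rows, so rows that repeat a pose let the fingers close. It gives the time, the measured TCP pose, the force, the opening and the grip force at its end, in the units of the state.
- ctrl.get_obs(): the state, without advancing time (a new reading comes with each control period).
- ctrl.camera(name): name is "scene" or "top" or "wrist"; returns a dict with "img" (420x560x3 uint8, blue, green, red), "intrinsics" (3x3 intrinsics, pixels), "R" (3x3) and "t" (3): a world point X has camera coordinates R X + t. Camera axes: x right, y down, z forward; pixel columns grow to the right and rows downward; lengths in m; the calibration is good to about 2 mm. A picture is of the moment at which its call begins. There is no depth.
- ctrl.hand_in(): hands the job in; it is judged then, once.
The state is a dict: "time_s": time; "qpos": joint angles; "joint_vel": joint speeds; "tau": joint torques, N m; "ee_pos": TCP position; "eef_rot": TCP orientation; "force": force on the tool from outside, world axes, zero at the start; "moment": the same for the moment, N m; "grip_width": finger opening in m; "grip_force": force on a finger pad.
Only numpy, scipy, OpenCV 4.12 (cv2) and the standard library are available. Lean on these libraries where they do the work, as an engineer would, in place of code of your own. Each camera call takes 0.05 s, during which the arm holds its last target. There are 200 camera calls.

TASK

The die of the bench punch has been left part-way out at the right-hand end of the machine. Push it fully home by its black knob, then lower the T-key down the round shaft of the tower onto the square stem at the bottom and turn it clockwise as far as it goes, so that the die is locked. Stand the key upright again in the well of its wooden block, and leave the other things on the bench where they are.

Things in the scene. Friction and masses are not known exactly. Their poses are not given: they have to be found in the camera images.
- shaft_mouth (a point): Centre of the mouth of the round shaft in the tower's top, 140 mm above the bench; 44 mm across, straight down. Axes: z up, y along the punch to its hand lever (away from the die's knob), x to its back. The grey punch, fixed, is 180 mm deep, 340 mm long; tower 120 mm in x by 90 mm in y, the housing left of it 120 mm high, the hand lever beyond up to 180 mm.
- stem_top (a point): Centre of the recessed steel stem's top, on the shaft's axis, 62 mm above the bench (78 mm below the mouth). The stem is 16 mm square; its top 8 mm taper to 7 mm square, and the full square goes on 28 mm below, to a round hub. Axes: z up, x and y square to the stem's sides; they turn with it.
- latch (a joint): Turn of the stem, rad: 0 = open, 1.2 = locked (its stop); grows clockwise seen from above. Stays where it is left; about 0.12 N m turns it. At its foot a tongue swings into a notch in the die; if the die is not home the tongue strikes it and the stem stops short.
- die (a joint): How far the die is out, m: 0 = fully home on its stop, 0.085 = fully out. The die is a notched steel bar that slides in a channel in the punch's bed and comes out of its right end (the -y of shaft_mouth). About 3 N of friction; it stays where it is left.
- knob_end (a point): Centre of the outer end face of the die's black pull knob, 27 mm above the bench. Knob 33 mm across, neck 17 mm, 50 mm long. Axes as shaft_mouth: pushing it along +y drives the die home. Home, this face is 60 mm from the right end of the bed (42 mm high) and 90 mm from the tower's side (140 mm high).
- key_bar (a point): Centre of the steel T-key's cross-bar, to be grasped; 153 mm above the foot's underside. Bar 92 mm long (x), 14 mm thick (y), 18 mm high, flat-sided; round shank 13 mm below it; square socket foot, 28 mm over its sides, at the lower end. About 0.25 kg. Axes: x along the bar, z up the shank; the socket's sides are square to x and y.
- key_foot (a point): Centre of the underside of the T-key's foot, axes as key_bar. The foot is 33 mm across its cut corners; the socket in it is 18 mm square, 26 mm deep and open below. Fully down on the stem, this point is 26 mm below stem_top.
- well_floor (a point): Centre of the floor of the key's well in the fixed wooden block, 9 mm above the bench. Well: round, 41 mm across, 46 mm deep, open at the block's top (55 mm high); the key stands in it at any turn. Block 90 mm in x, 110 mm in y, reaching 40 mm to +y and 70 mm to -y of the well; two steel pins 12 mm high stand on it about 50 mm from the well, to -y.
- paste_bottle: A bystander: white plastic paste bottle with an orange nozzle, 58 mm across, 172 mm high, loose; origin at the centre of its underside.
- press_weight: A bystander: grey iron weight with a brass knob, 45x60x70 mm, loose; origin at the centre of its underside.
Things that resemble listed ones, but are neither listed nor needed, are in the scene too. Leave any purple or turquoise look-alike of the part that bears well_floor alone. Of the things that look like the part that bears key_bar, the larger one is meant.

How it is judged:
On the way:
1. with the key's foot on the stem, the stem is turned to its locked stop while the die is home (value of joint latch above 1.1 rad and value of joint die below 0.003 m and horizontal distance between key_foot and stem_top below 0.008 m and z of key_foot in the frame of stem_top below -0.01 m), for 0.1 s.
At the end, for the whole second after the job is handed in: The die is home (within 3 mm of its stop), the stem is turned to its locked stop (joint latch over 1.1 rad), and the T-key stands on the floor of the well in its block, its foot within 12 mm of the well's centre and within 6 mm of the floor, upright within 0.15 rad (value of joint die below 0.003 m and value of joint latch above 1.1 rad and horizontal distance between key_foot and well_floor below 0.012 m and z of key_foot in the frame of well_floor below 0.006 m and angle between key_bar's own z axis and vertical below 0.15 rad); the robot touches nothing.
It fails at once if the paste bottle is shifted by more than 3 cm (distance of paste_bottle from where it was at the start of the episode above 0.03 m).
It fails at once if the iron weight is shifted by more than 3 cm (distance of press_weight from where it was at the start of the episode above 0.03 m).
It also fails if it takes over 72 s, if anything falls off the work surface, if the arm or the gripper's body presses on something with over 40 N, if the wrist force passes 120 N, or if a joint passes its speed limit or range.

## Working session

There is one attempt and no reset: what is moved stays moved. The work goes in short steps, Python scripts to look and compute and a shell command to move; the robot and the scene stay as the last step left them, time stands still between calls to the robot, and variables do not carry over. Pictures are saved under pics/ and viewed, at most 10 in all, crops included, and the job is handed in when it is done.

```bash
mkdir -p pics
cat > h.py <<'E'
import numpy as np, cv2
from station import ctrl
from scipy.spatial.transform import Rotation as Ro
def snap(n,f=None):
    c=ctrl.camera(n)
    if f: cv2.imwrite('pics/'+f,c['img'])
    return c
def plane(c,uv,z):
    K,R,t=np.array(c['intrinsics']),np.array(c['R']),np.array(c['t'])
    o=-R.T@t; d=R.T@np.linalg.solve(K,[uv[0],uv[1],1.])
    return o+d*(z-o[2])/d[2]
def proj(c,X):
    K,R,t=np.array(c['intrinsics']),np.array(c['R']),np.array(c['t'])
    p=K@(R@np.array(X)+t); return p[:2]/p[2]
E
python3 - <<'E'
from h import *
print(ctrl.get_obs(),ctrl.tcp_to_grasp)
a=snap('scene','s1.png');b=snap('top','t1.png')
for c in(a,b): print(c['intrinsics'],c['R'],c['t'], -np.array(c['R']).T@c['t'])
E
```

```text
{'time_s': 0.0, 'qpos': array([-1.33464334e+00,  3.00495581e-01,  1.52155454e+00, -2.62759666e-05,
        1.32067995e+00, -6.65858599e-02]), 'joint_vel': array([ 1.01082788e-03, -1.34881278e-03, -2.32466283e-03,  1.40323066e-03,
       -1.02373086e-04, -8.75621863e-05]), 'tau': array([-5.28860164e-04, -5.31805301e+01, -3.52739847e+01,  7.08260620e-02,
        2.43462611e-02, -1.16759529e-04]), 'ee_pos': array([ 0.16397254, -0.52496653,  0.404084  ]), 'eef_rot': array([-3.14045607e+00, -5.02849458e-05,  3.02745339e-01]), 'force': array([-0.32943015, -0.20469879,  0.31027452]), 'moment': array([-0.04113713,  0.03051149, -0.02020008]), 'grip_force': 0.0, 'grip_width': 0.09407770260360122} 0.1804
[[409.07319046   0.         280.97653148]
 [  0.         409.07319046 205.57169101]
 [  0.           0.           1.        ]] [[ 0.7760862  -0.63023302  0.02228349]
 [-0.2401659  -0.32805027 -0.91362102]
 [ 0.58310424  0.70369693 -0.40595577]] [-0.5400207   0.20321277  0.89941493] [-0.05654526 -0.90659039  0.56281568]
[[522.66198873   0.         280.20518166]
 [  0.         522.66198873 208.9008026 ]
 [  0.           0.           1.        ]] [[ 2.99666504e-02 -9.99550868e-01  2.50927706e-04]
 [-9.77749776e-01 -2.93651945e-02 -2.07709080e-01]
 [ 2.07623159e-01  5.97900087e-03 -9.78190613e-01]] [-0.18104778  0.55482606  1.26769663] [ 0.28470327 -0.17225345  1.35533678]
```

View pics/s1.png

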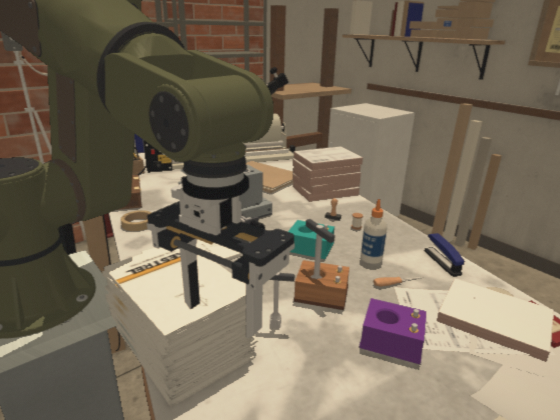

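View pics/t1.png

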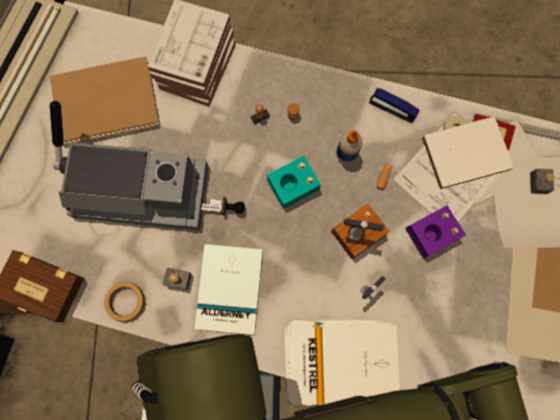

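The top view shows the punch with the tower mouth at about (166,172), the knob end at about (244,208), and the key in the brown block with its bar around (363,225). The smaller look-alike key lies at (372,290). I'll zoom in on both areas.

Run:
```python
import cv2,numpy as np
i=cv2.imread('pics/t1.png')
a=cv2.resize(i[130:240,130:260],None,fx=4,fy=4,interpolation=cv2.INTER_CUBIC)
b=cv2.resize(i[190:265,325:395],None,fx=4,fy=4,interpolation=cv2.INTER_CUBIC)
o=np.zeros((440,800,3),np.uint8);o[:440,:520]=a;o[:300,520:800]=b
cv2.imwrite('pics/z1.png',o)
```

```text
(no output)
```

View pics/z1.png

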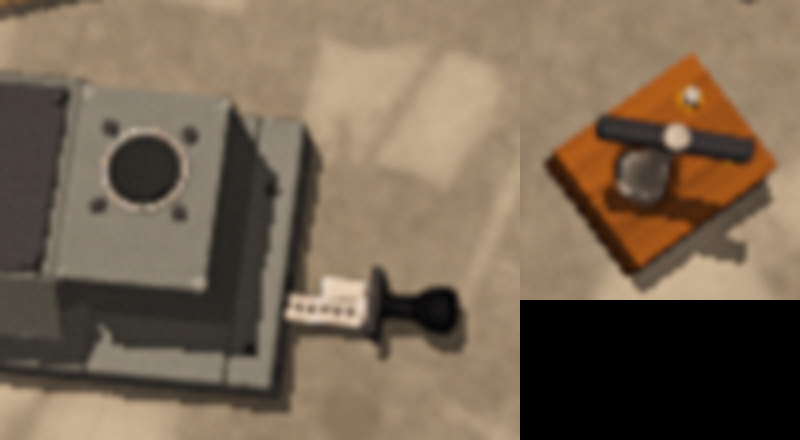

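The zoom gives these positions in full-image pixels: mouth centre about (166,172), knob end about (245.5,207), bar ends about (344.5,222) and (383,227.5). The key stands in the brown block.

Run:
```python
from h import *
c=snap('top'); i=c['img'];s=snap('scene')
f=lambda x,y,ox=130,oy=130:(x/4+ox-.4,y/4+oy-.4)
P=lambda uv,z:plane(c,uv,z)[:2].round(4)
# mouth by dark blob
g=cv2.cvtColor(i,cv2.COLOR_BGR2GRAY); m=(g<62).astype(np.uint8); 
n,l,st,ce=cv2.connectedComponentsWithStats(m[155:190,150:182]); print(st,ce+[150,155])
print('mouth',P(f(144,168),.14))
a,b=P(f(230,102),.14),P(f(207,288),.14); print('tower right',a,b,np.linalg.norm(a-b),'xaxis ang',np.arctan2(*(a-b)[::-1]))
a,b=P(f(85,88),.14),P(f(48,272),.14);print('tower left ang',np.arctan2(*(a-b)[::-1]))
a,b=P(f(303,120),.042),P(f(272,388),.042);print('bed right',a,b,np.linalg.norm(a-b),np.arctan2(*(a-b)[::-1]))
print('knob',P(f(462,309),.027),P(f(385,304),.027))
a,b=P(f(78,128,325,190),.167),P(f(233,150,325,190),.167);print('bar',a,b,(a+b)/2,np.linalg.norm(a-b),np.arctan2(*(a-b)[::-1]))
print('bar disc',P(f(157,136,325,190),.171), 'well?',P(f(122,172,325,190),.055))
q=np.array([(26,163),(173,55),(255,162),(110,270)]);w=np.array([P(f(*k,325,190),.055) for k in q]);print('block',w,[np.linalg.norm(w[j]-w[j-1]).round(3) for j in range(4)])
print('bottle',P((349,158),.0),'weight',P((177,278),.06))
```

```text
[[  0   0  32  35 902]
 [  7   7   2   1   2]
 [ 27   8   2   2   3]
 [  8  10  17  16 210]
 [  4  26   2   1   2]
 [ 24  28   1   1   1]] [[165.47339246 172.01108647]
 [157.5        162.        ]
 [177.33333333 163.66666667]
 [165.58571429 172.02857143]
 [154.5        181.        ]
 [174.         183.        ]]
mouth [0.6264 0.1144]
tower right [0.6695 0.0653] [0.5534 0.0713] 0.1162549353791055 xaxis ang -0.05163365188670705
tower left ang -0.10961089795637835
bed right [0.6896 0.0359] [0.511 0.045] 0.17883168063852667 -0.05090782438307942
knob [ 0.5694 -0.0727] [ 0.5712 -0.0225]
bar [ 0.5114 -0.3136] [ 0.5011 -0.403 ] [ 0.50625 -0.3583 ] 0.0899913884768982 1.456089551122045
bar disc [ 0.5073 -0.3586] well? [ 0.5054 -0.3547]
block [[ 0.5093 -0.2942]
 [ 0.5819 -0.3872]
 [ 0.5143 -0.4385]
 [ 0.4432 -0.3473]] [np.float64(0.085), np.float64(0.118), np.float64(0.085), np.float64(0.116)]
bottle [ 0.7188 -0.3459] weight [0.378  0.0847]
```

```bash
cat >> h.py <<'E'
def row(p,yaw):
    o=ctrl.get_obs(); R=Ro.from_euler('xyz',o['eef_rot']); T=Ro.from_euler('xyz',[np.pi,0,yaw])
    print('row',np.r_[R.inv().apply(np.array(p)-o['ee_pos'])*100,(R.inv()*T).as_rotvec()].round(3).tolist())
E
python3 -c "
from h import *
row([.567,-.13,.404],1.52)"
```

```text
row [50.243, -25.683, 0.053, -0.001, -0.0, -1.217]
```

```bash
python3 -m jog '[[50.2,-25.7,0,0,0,-1.217],[50.2,-25.7,0,0,0,-1.217],[50.2,-25.7,0,0,0,-1.217],[50.2,-25.7,0,0,0,-1.217],[50.2,-25.7,0,0,0,-1.217],[50.2,-25.7,0,0,0,-1.217],[50.2,-25.7,0,0,0,-1.217],[50.2,-25.7,0,0,0,-1.217]]' 0 20; python3 -m jog '[[0,0,0,0,0,0]]'; python3 -c "
from h import *
row([.567,-.13,.404],1.52)
row([.567,-.13,.211],1.52)"
```

```text
time_s: 1.0
ee_pos: [0.4506, -0.243, 0.4047]
eef_rot: [3.141, 0.0, 1.509]
force: [0.7, -1.2, 0.6]
grip_width: 0.0333
grip_force: 0.0
time_s: 1.1
ee_pos: [0.4523, -0.2412, 0.4044]
eef_rot: [3.141, -0.001, 1.513]
force: [0.4, -1.0, -0.3]
grip_width: 0.0256
grip_force: 0.0
row [11.757, 10.816, 0.053, 0.0, -0.001, -0.007]
row [11.744, 10.812, 19.353, 0.0, -0.001, -0.007]
```

```bash
python3 -m jog '[[11.7,10.8,0,0,0,0],[11.7,10.8,0,0,0,0],[11.7,10.8,0,0,0,0],[11.7,10.8,0,0,0,0],[11.7,10.8,12,0,0,0],[11.7,10.8,12,0,0,0],[11.7,10.8,12,0,0,0],[11.7,10.8,12,0,0,0]]'; python3 -c "
from h import *
snap('wrist','w1.png');c=snap('top','t2.png')
row([.567,-.13,.211],1.52)"
```

```text
time_s: 1.9
ee_pos: [0.5642, -0.1362, 0.2816]
eef_rot: [-3.136, -0.001, 1.501]
force: [-0.4, 0.1, 0.2]
grip_width: 0.0006
grip_force: 0.0
row [0.63, 0.133, 7.468, 0.001, 0.0, -0.018]
```

View pics/w1.png

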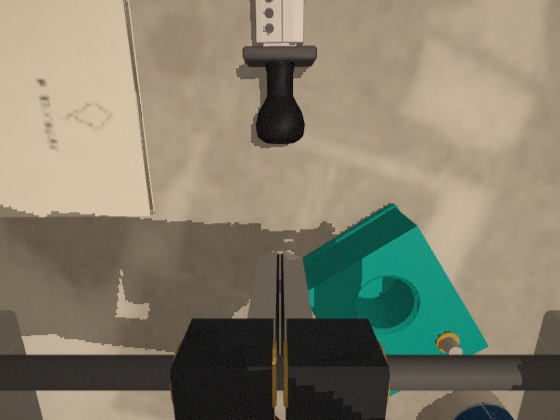

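The wrist view shows the knob at (280,140), straight ahead of the shut fingers. The turquoise block is close on the right, so I'll check that clearance.

Run:
```python
from h import *
i=cv2.imread('pics/t1.png');c=snap('top')
h=cv2.cvtColor(i,cv2.COLOR_BGR2HSV);m=cv2.inRange(h,(78,120,60),(98,255,255))
k=max(cv2.findContours(m,0,2)[0],key=cv2.contourArea);bx=cv2.boxPoints(cv2.minAreaRect(k))
print(bx,[plane(c,p,.055)[:2].round(3) for p in bx],[plane(c,p,.0)[:2].round(3) for p in bx])
w=ctrl.camera('wrist'); print('knob',plane(w,(280,143),.027))
row([.567,-.113,.211],1.52)
```

```text
[[264.47693 175.58461]
 [302.9231  153.61537]
 [321.01538 185.2769 ]
 [282.5692  207.24614]] [array([ 0.647, -0.121]), array([ 0.709, -0.219]), array([ 0.626, -0.267]), array([ 0.565, -0.17 ])] [array([ 0.663, -0.119]), array([ 0.727, -0.221]), array([ 0.64 , -0.271]), array([ 0.577, -0.17 ])]
knob [ 0.57074299 -0.07102963  0.027     ]
row [2.304, -0.015, 7.561, 0.003, 0.001, -0.018]
```

```bash
python3 -m jog '[[1.8,0,0,0,0,0],[1.8,0,3,0,0,0],[1.8,0,6,0,0,0],[1.8,0,6.8,0,0,0],[1.8,0,6.8,0,0,0]]'; python3 -c "
from h import *
row([.569,-.113,.211],1.52); row([.569+.0045,-.033,.211],1.52)"
```

```text
time_s: 2.6
ee_pos: [0.5665, -0.1177, 0.217]
eef_rot: [-3.141, -0.0, 1.503]
force: [-0.6, 0.6, 0.5]
grip_width: 0.0004
grip_force: 0.0
row [0.481, 0.216, 0.602, -0.0, -0.0, -0.017]
row [8.493, 0.119, 0.603, -0.0, -0.0, -0.017]
```

```bash
python3 -m jog '[[0,0.2,0.5,0,0,0],[2,0.2,0.5,0,0,0],[4,0.2,0.5,0,0,0],[5,0.2,0.5,0,0,0],[6,0.2,0.5,0,0,0],[7,0.2,0.5,0,0,0],[7,0.2,0.5,0,0,0]]'; python3 -m jog '[[0.3,0,0,0,0,0],[0.6,0,0,0,0,0],[0.9,0,0,0,0,0],[0.9,0,0,0,0,0]]'
```

```text
time_s: 3.3
ee_pos: [0.5733, -0.0469, 0.2119]
eef_rot: [3.141, -0.0, 1.503]
force: [-1.5, -0.4, 0.3]
grip_width: 0.0004
grip_force: 0.0
time_s: 3.7
ee_pos: [0.5738, -0.0386, 0.2116]
eef_rot: [-3.141, -0.0, 1.503]
force: [-0.2, 0.2, -0.0]
grip_width: 0.0005
grip_force: 0.0
```

```bash
for k in 1 2; do python3 -m jog '[[0.25,0,0,0,0,0],[0.5,0,0,0,0,0]]'|grep -E "ee_pos|force"; done; python3 -c "
from h import *
w=snap('wrist','w2.png')"
```

```text
ee_pos: [0.5741, -0.0338, 0.2116]
force: [-0.5, -2.9, 0.7]
grip_force: 1.6
ee_pos: [0.5744, -0.0286, 0.2116]
force: [-0.3, -2.9, 1.4]
grip_force: 1.5
```

View pics/w2.png

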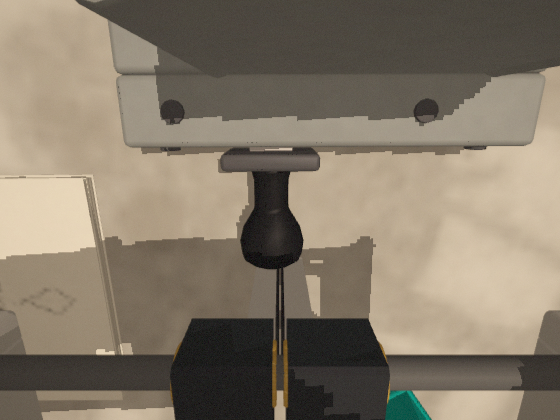

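The wrist view shows the die almost home. Its flange, at row 160, sits just short of the bed edge at row 145, and the fingers touch the knob at (272,265). I'll keep pushing until the force rises.

```bash
for k in 1 2 3 4 5; do python3 -m jog '[[0.1,0,0,0,0,0],[0.2,0,0,0,0,0],[0.2,0,0,0,0,0]]'|grep -E "ee_pos|^force"; done
```

```text
ee_pos: [0.5745, -0.0273, 0.2116]
force: [-1.0, -8.5, 0.5]
ee_pos: [0.5746, -0.0267, 0.2117]
force: [-2.9, -22.2, 0.7]
ee_pos: [0.5747, -0.026, 0.2117]
force: [-5.9, -35.5, 1.7]
ee_pos: [0.5747, -0.0254, 0.2117]
force: [-7.4, -49.8, 1.5]
ee_pos: [0.5748, -0.0248, 0.2117]
force: [-8.7, -63.1, 2.3]
```

The force climbs steeply with no travel, so the die is on its stop. I'll back off and look down the shaft.

```bash
python3 -m jog '[[-2,0,0,0,0,0],[-4,0,0,0,0,0],[-4,0,-4,0,0,0],[-4,0,-9,0,0,0],[-4,0,-14,0,0,0],[-4,0,-18,0,0,0],[-4,0,-18,0,0,0],[-4,0,-18,0,0,0]]'
python3 - <<'E'
from h import *
w=ctrl.camera('wrist');R=np.array(w['R']);C=-R.T@w['t'];o=ctrl.get_obs()
print(C-o['ee_pos'],R[2]) 
off=C-o['ee_pos']
row([.6264-off[0],.1144-off[1],.40],1.52)
E
```

```text
time_s: 6.45
ee_pos: [0.5723, -0.0585, 0.3918]
eef_rot: [3.14, -0.0, 1.503]
force: [-0.7, -0.1, -0.9]
grip_width: 0.0004
grip_force: 0.0
[ 0.00591804  0.08492165 -0.01814688] [-0.01864724 -0.28827164 -0.95736709]
row [9.111, 4.209, -0.942, -0.001, -0.0, -0.017]
```

```bash
python3 -m jog '[[9.1,4.2,-1,0,0,-0.017],[9.1,4.2,-1,0,0,-0.017],[9.1,4.2,-1,0,0,-0.017],[9.1,4.2,-1,0,0,-0.017],[9.1,4.2,-1,0,0,-0.017],[9.1,4.2,-1,0,0,-0.017]]'
python3 - <<'E'
from h import *
w=snap('wrist','w3.png');u=proj(w,[.6264,.1144,.14]);u2=proj(w,[.6264,.1144,.062]);print(u,u2)
np.savez('w3.npz',**w)
x,y=u.astype(int);y0=max(0,y-70);x0=x-90
cv2.imwrite('pics/z3.png',cv2.convertScaleAbs(cv2.resize(w['img'][y0:y0+140,x0:x0+180],None,fx=4,fy=4,interpolation=cv2.INTER_CUBIC),alpha=1.8));print(x0,y0)
E
```

```text
time_s: 7.1
ee_pos: [0.6202, 0.0281, 0.4011]
eef_rot: [-3.141, 0.0, 1.519]
force: [0.5, -0.6, -0.6]
grip_width: 0.0005
grip_force: 0.0
[282.29532351 111.27040456] [281.74872858 111.80032911]
192 41
```

View pics/z3.png

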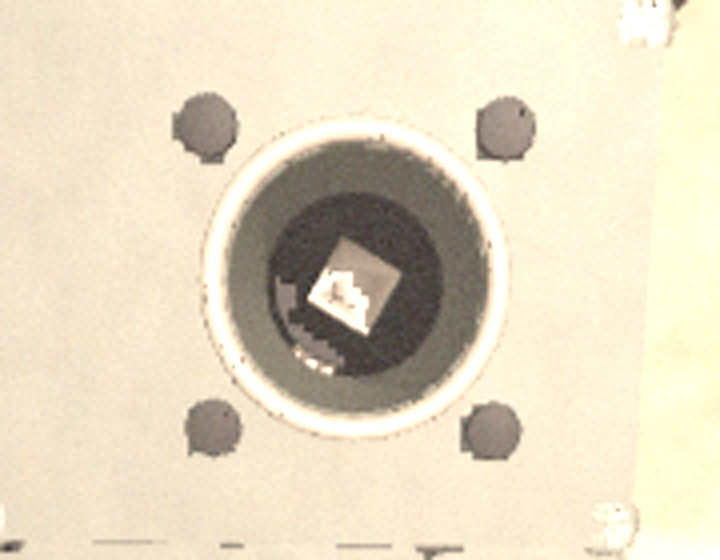

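The crop shows the shaft mouth centred at about (357,276). The square stem has corners at (344,236), (401,274), (366,335) and (307,299).

Run:
```python
from h import *
w=dict(np.load('w3.npz'))
q=np.array([(344,236),(401,274),(366,335),(307,299)])/4+[191.6,40.6]
for z in(.062,.054):
    p=np.array([plane(w,k,z)[:2] for k in q]);e=p-np.roll(p,-1,0)
    print(z,p.mean(0),np.linalg.norm(e,axis=1),(np.arctan2(e[:,1],e[:,0])%(np.pi/2)))
i=w['img'];
for uv in [(357,276),(358,272)]: print('mouth',plane(w,np.array(uv)/4+[191.6,40.6],.14))
for a,b in [((206,124),(506,128)),((213,428),(491,431)),((206,124),(213,428)),((506,128),(491,431))]:
    d=plane(w,np.array(a)/4+[191.6,40.6],.14)-plane(w,np.array(b)/4+[191.6,40.6],.14);print(d[:2],np.arctan2(d[1],d[0])%(np.pi/2))
```

```text
0.062 [0.62500852 0.11415535] [0.01516994 0.01541572 0.01552566 0.01590114] [0.95565312 0.98530555 0.98733612 0.96251528]
0.054 [0.62501367 0.11418266] [0.01554956 0.0158015  0.01591419 0.01629906] [0.95565312 0.98530555 0.98733612 0.96251528]
mouth [0.62547013 0.11553729 0.14      ]
mouth [0.625673  0.1161774 0.14     ]
[-0.0494936   0.00318148] 1.5066040510432646
[-0.04879842  0.00303946] 1.5085905722985413
[0.00286843 0.04939288] 1.512787672281915
[0.0035636  0.04925087] 1.4985660320993324
```

```bash
python3 -c "
from h import *
row([.497,-.443,.44],1.456)"
```

```text
row [-47.697, -9.846, -3.856, -0.001, 0.0, 0.062]
```

```bash
python3 -m jog '[[-47.7,-9.8,-3.9,0,0,0.062],[-47.7,-9.8,-3.9,0,0,0.062],[-47.7,-9.8,-3.9,0,0,0.062],[-47.7,-9.8,-3.9,0,0,0.062],[-47.7,-9.8,-3.9,0,0,0.062],[-47.7,-9.8,-3.9,0,0,0.062],[-47.7,-9.8,-3.9,0,0,0.062],[-47.7,-9.8,-3.9,0,0,0.062]]' 60 60; python3 -m jog '[[-2,0,0,0,0,0],[-2,0,0,0,0,0],[-2,0,0,0,0,0]]' | grep ee_;  python3 - <<'E'
from h import *
row([.497,-.443,.44],1.456)
E
```

```text
time_s: 7.95
ee_pos: [0.5189, -0.3591, 0.434]
eef_rot: [3.141, 0.0, 1.457]
force: [0.9, 0.6, 1.1]
grip_width: 0.0561
grip_force: 0.0
ee_pos: [0.5178, -0.3768, 0.4333]
row [-6.816, -1.313, -0.671, -0.0, -0.0, 0.001]
```

```bash
python3 -m jog '[[-6.8,-1.3,-0.7,0,0,0],[-6.8,-1.3,-0.7,0,0,0],[-6.8,-1.3,-0.7,0,0,0],[-6.8,-1.3,-0.7,0,0,0],[-6.8,-1.3,-0.7,0,0,0]]' | grep ee_;  python3 - <<'E'
from h import *
w=snap('wrist','w4.png');np.savez('w4.npz',**w)
print(proj(w,[.5067,-.3585,.171]))
E
```

```text
ee_pos: [0.4983, -0.4412, 0.4407]
[278.30056567 116.37461548]
```

View pics/w4.png

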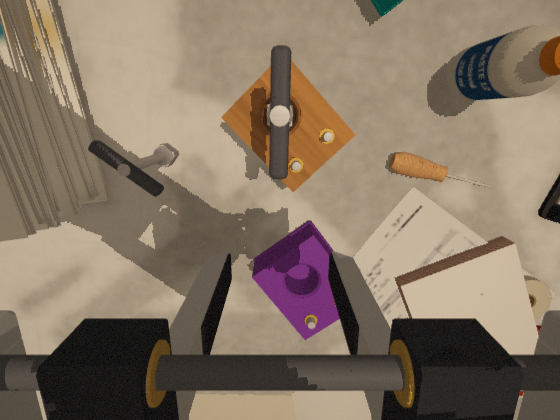

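The wrist view shows the key's bar running vertically from (281,45) to (278,178), with its hub at (280,115). The block corners are at (280,55), (355,132), (293,192) and (222,118).

Run:
```python
from h import *
w=dict(np.load('w4.npz'))
i=w['img'];h=cv2.cvtColor(i,cv2.COLOR_BGR2HSV)
m=cv2.inRange(h,(0,0,0),(179,90,95))
m[:40]=0;m[185:]=0;m[:,:268]=0;m[:,292:]=0
ks=sorted(cv2.findContours(m,0,2)[0],key=cv2.contourArea)[-2:]
r=cv2.minAreaRect(np.vstack(ks));print(r)
bx=cv2.boxPoints(r)
b=np.array([plane(w,k,.171)[:2] for k in bx]);print('bar c',b.mean(0),[ (np.linalg.norm(b[j]-b[j-1]).round(4),np.arctan2(*(b[j]-b[j-1])[::-1]).round(3)) for j in range(4)])
print('disc',plane(w,(280,115.5),.171))
q=[(280,55),(355,132),(293,192),(222,118)]
p=np.array([plane(w,k,.055)[:2] for k in q]);print(p,np.linalg.norm(p-np.roll(p,-1,0),axis=1))
y=p[0]+p[3]-p[1]-p[2];y/=np.linalg.norm(y);print('well',(p[0]+p[3])/2-.04*y,(p[1]+p[2])/2+.07*y, np.arctan2(*y[::-1]))
row([.5067,-.3585,.40],1.456)
```

```text
((278.67633056640625, 112.3853988647461), (20.470592498779297, 133.1967010498047), 1.9749339818954468)
bar c [ 0.50690725 -0.35826854] [(np.float64(0.0153), np.float64(2.996)), (np.float64(0.0904), np.float64(1.414)), (np.float64(0.0137), np.float64(-0.142)), (np.float64(0.0904), np.float64(-1.71))]
disc [ 0.50796409 -0.35804182  0.171     ]
[[ 0.51432131 -0.30165361]
 [ 0.58457506 -0.38392553]
 [ 0.5133566  -0.44096739]
 [ 0.44778151 -0.35447525]] [0.10818623 0.09124605 0.10854024 0.08495688]
well [ 0.50613115 -0.35922541] [ 0.50507628 -0.35791475] 2.2484843289045116
row [8.324, -0.087, 4.074, 0.0, -0.0, 0.003]
```

```bash
python3 -m jog '[[4,-0.1,0,0,0,0.02],[8.4,-0.1,0,0,0,0.02],[8.4,-0.1,0,0,0,0.02],[8.4,-0.1,0,0,0,0.02],[8.4,-0.1,4,0,0,0.02],[8.4,-0.1,4,0,0,0.02],[8.4,-0.1,4,0,0,0.02]]' | grep ee_;  python3 - <<'E'
from h import *
row([.5072,-.358,.343],1.435)
E
```

```text
ee_pos: [0.5061, -0.3598, 0.4008]
row [0.186, 0.093, 5.777, -0.001, -0.001, 0.002]
```

```bash
python3 -m jog '[[0.2,0.1,2,0,0,0],[0.2,0.1,4,0,0,0],[0.2,0.1,5.7,0,0,0],[0.2,0.1,5.7,0,0,0],[0.2,0.1,5.7,0,0,0]]'; python3 -m jog '[[0,0,0,0,0,0],[0,0,0,0,0,0],[0,0,0,0,0,0],[0,0,0,0,0,0],[0,0,0,0,0,0],[0,0,0,0,0,0],[0,0,0,0,0,0],[0,0,0,0,0,0]]' 0 60;python3 -m jog '[[0,0,0,0,0,0],[0,0,0,0,0,0],[0,0,0,0,0,0]]'
```

```text
time_s: 10.0
ee_pos: [0.5075, -0.3578, 0.3453]
eef_rot: [3.14, 0.001, 1.438]
force: [-0.6, -0.3, -0.5]
grip_width: 0.0561
grip_force: 0.0
time_s: 10.8
ee_pos: [0.5074, -0.3573, 0.3436]
eef_rot: [3.141, 0.0, 1.438]
force: [-0.3, 0.1, 0.1]
grip_width: 0.0138
grip_force: 60.0
time_s: 11.1
ee_pos: [0.5074, -0.3573, 0.3436]
eef_rot: [3.141, 0.0, 1.438]
force: [1.7, 0.5, 1.0]
grip_width: 0.0136
grip_force: 60.0
```

```bash
python3 -m jog '[[0,0,-3,0,0,0],[0,0,-6,0,0,0],[0,0,-9,0,0,0],[0,0,-12,0,0,0],[0,0,-15,0,0,0],[0,0,-17.5,0,0,0],[0,0,-17.5,0,0,0],[0,0,-17.5,0,0,0]]'; python3 -c "
from h import *
row([.625,.1145,.519],.973)"
```

```text
time_s: 11.9
ee_pos: [0.5074, -0.3574, 0.5171]
eef_rot: [-3.14, -0.001, 1.438]
force: [-0.2, -0.2, -3.1]
grip_width: 0.0135
grip_force: 60.0
row [48.331, 5.394, -0.158, -0.001, -0.0, 0.465]
```

```bash
python3 -m jog '[[48.3,5.4,0,0,0,0.465],[48.3,5.4,0,0,0,0.465],[48.3,5.4,0,0,0,0.465],[48.3,5.4,0,0,0,0.465],[48.3,5.4,0,0,0,0.465],[48.3,5.4,0,0,0,0.465],[48.3,5.4,0,0,0,0.465],[48.3,5.4,0,0,0,0.465]]'|grep ee_; python3 -c "
from h import *
row([.625,.1145,.519],.973)"
```

```text
ee_pos: [0.603, 0.0269, 0.5162]
row [8.475, -3.119, -0.289, -0.003, 0.002, -0.0]
```

```bash
python3 -m jog '[[8.5,-3.1,-0.2,0,0,0],[8.5,-3.1,-0.2,0,0,0],[8.5,-3.1,-0.2,0,0,0],[8.5,-3.1,-0.2,0,0,0],[8.5,-3.1,-0.2,0,0,0]]'|grep ee_
python3 - <<'E'
from h import *
row([.625,.1145,.519],.973)
w=snap('wrist');s=snap('scene')
print(ctrl.get_obs()['eef_rot'])
def crop(c,X,h=90):
    u,v=proj(c,X).astype(int);print(u-h,max(0,v-h));return cv2.resize(c['img'][max(0,v-h):v+h,max(0,u-h):u+h],(400,400),interpolation=cv2.INTER_CUBIC)
g=ctrl.get_obs()['ee_pos']
cv2.imwrite('pics/z5.png',np.hstack([crop(w,g-[0,0,.25]),crop(s,g-[0,0,.30],60)]))
np.savez('w5.npz',**w);np.savez('s5.npz',**s)
print('expected foot px',proj(w,g-[0,0,.3336]),proj(s,g-[0,0,.3336]),proj(s,g-[0,0,.1804]))
E
```

```text
ee_pos: [0.6251, 0.1117, 0.5193]
row [0.229, -0.166, 0.033, -0.001, 0.001, -0.001]
[-3.14119718e+00  5.18787861e-04  9.71204612e-01]
190 146
181 85
expected foot px [280.25188912 205.96949404] [241.88829196 155.86899007] [241.02925354 105.75610874]
```

View pics/z5.png

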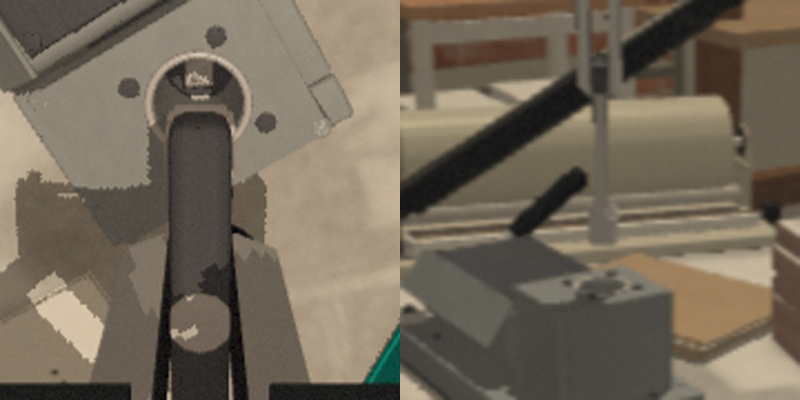

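The left crop shows the stem square with the bar and centred on its line at (200,80). The right crop shows the key hanging plumb, with its foot at (604,243) where I expected it. Next I'll correct the last 2 mm and lower the key.

```bash
python3 -m jog '[[0.15,-0.15,0,0,0,0],[0.15,-0.15,2,0,0,0],[0.15,-0.15,4,0,0,0],[0.15,-0.15,6,0,0,0],[0.15,-0.15,8,0,0,0],[0.15,-0.15,10,0,0,0],[0.15,-0.15,11.5,0,0,0],[0.15,-0.15,11.5,0,0,0]]'; python3 -m jog '[[0,0,0,0,0,0]]' ; python3 -c "
from h import *
row([.625,.1145,.3706],.973)"
```

```text
time_s: 14.1
ee_pos: [0.6244, 0.1142, 0.4035]
eef_rot: [-3.139, 0.002, 0.972]
force: [-0.4, 0.2, -3.0]
grip_width: 0.0134
grip_force: 60.0
time_s: 14.2
ee_pos: [0.6246, 0.1144, 0.4063]
eef_rot: [3.141, -0.0, 0.972]
force: [-0.3, -0.7, -3.3]
grip_width: 0.0132
grip_force: 60.0
row [0.033, 0.024, 3.567, 0.0, -0.0, -0.001]
```

```bash
python3 -m jog '[[0,0,0.5,0,0,0],[0,0,1,0,0,0],[0,0,1.5,0,0,0],[0,0,1.5,0,0,0]]' |grep -E "ee_p|^force"; python3 -m jog '[[0,0,0.5,0,0,0],[0,0,1,0,0,0],[0,0,1.3,0,0,0],[0,0,1.3,0,0,0]]' |grep -E "ee_p|^force"
```

```text
ee_pos: [0.6245, 0.1147, 0.3897]
force: [-0.2, -0.8, -3.1]
ee_pos: [0.6245, 0.1147, 0.3769]
force: [-0.1, -0.9, -2.4]
```

```bash
python3 -m jog '[[0,0,0.3,0,0,0],[0,0,0.5,0,0,0],[0,0,0.5,0,0,0]]' |grep -E "ee_p|^force"; python3 -m jog '[[0,0,0,0,0,0.1],[0,0,0,0,0,0.2],[0,0,0,0,0,0.3],[0,0,0,0,0,0.4],[0,0,0,0,0,0.5],[0,0,0,0,0,0.6],[0,0,0,0,0,0.6]]'; python3 -c "
from h import *
print(ctrl.get_obs()['moment'])"
```

```text
ee_pos: [0.6245, 0.1146, 0.3723]
force: [0.5, 0.2, -3.1]
time_s: 16.0
ee_pos: [0.6247, 0.1146, 0.3727]
eef_rot: [3.141, -0.001, 0.371]
force: [1.4, -0.0, -3.8]
grip_width: 0.0133
grip_force: 60.0
[-0.18126124 -0.62920765 -0.0154645 ]
```

```bash
python3 -m jog '[[0,0,0,0,0,0.1],[0,0,0,0,0,0.2],[0,0,0,0,0,0.3],[0,0,0,0,0,0.4],[0,0,0,0,0,0.5],[0,0,0,0,0,0.6],[0,0,0,0,0,0.6]]'; python3 -c "
from h import *
print(ctrl.get_obs()['moment'])"; for k in 1 2 3; do python3 -m jog '[[0,0,0,0,0,0.05],[0,0,0,0,0,0.05]]'|grep -E "rot|^force|grip_w";  python3 -c "
from h import *
print(ctrl.get_obs()['moment'])"; done
```

```text
time_s: 16.7
ee_pos: [0.6246, 0.1145, 0.3727]
eef_rot: [3.141, -0.001, -0.226]
force: [2.0, -1.5, -4.8]
grip_width: 0.0135
grip_force: 60.0
[-0.35506361 -0.63551209  0.02846945]
eef_rot: [3.141, -0.001, -0.273]
force: [2.9, -0.1, -3.1]
grip_width: 0.0136
[-0.48433548 -0.64633504  0.39515002]
eef_rot: [3.142, -0.0, -0.324]
force: [2.4, -1.3, -3.8]
grip_width: 0.0136
[-0.22830733 -0.55845879  0.6281327 ]
eef_rot: [-3.142, -0.0, -0.374]
force: [1.3, -0.6, -3.2]
grip_width: 0.0136
[-0.14014037 -0.41333195  0.88998675]
```

```bash
python3 -m jog '[[0,0,0,0,0,0.05],[0,0,0,0,0,0.1],[0,0,0,0,0,0.1]]'|grep -E "rot|^force|grip_w";  python3 - <<'E'
from h import *
print(ctrl.get_obs()['moment'])
w=ctrl.camera('wrist');i=w['img'];np.savez('w6.npz',**w)
u=proj(w,ctrl.get_obs()['ee_pos']-[0,0,.1714]);print(u)
m=(cv2.cvtColor(i,cv2.COLOR_BGR2GRAY)<90).astype(np.uint8)
cv2.imwrite('pics/w6.png',i)
s=snap('top');x,y=165,172
a=cv2.resize(s['img'][130:215,120:220],(400,340),interpolation=cv2.INTER_CUBIC)
b=np.zeros((340,800,3),np.uint8);b[:,:400]=a;b[:300,400:]=cv2.resize(i,(400,300));cv2.imwrite('pics/z6.png',b)
E
```

```text
eef_rot: [-3.142, -0.0, -0.473]
force: [1.4, -1.1, -2.3]
grip_width: 0.0141
[-0.08076619 -0.41901071  1.41055896]
[280.41973093 289.34708198]
```

View pics/z6.png

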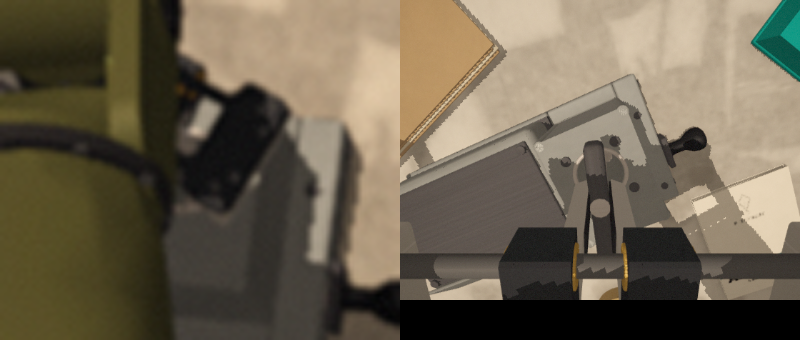

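The wrist view shows the bar held back against the stop and slightly twisted in the pads, with the die knob home. I'll unwind to mid-slack and lift.

```bash
python3 -m jog '[[0,0,0,0,0,-0.06],[0,0,0,0,0,-0.12],[0,0,0,0,0,-0.18],[0,0,0,0,0,-0.22],[0,0,0,0,0,-0.22]]'|grep -E "rot|^force|grip_w";  python3 -c "
from h import *
print(ctrl.get_obs()['moment'])"; python3 -m jog '[[0,0,-1,0,0,0],[0,0,-2,0,0,0],[0,0,-4,0,0,0],[0,0,-7,0,0,0],[0,0,-10,0,0,0],[0,0,-13,0,0,0],[0,0,-15,0,0,0],[0,0,-15,0,0,0]]'
```

```text
eef_rot: [-3.142, -0.0, -0.255]
force: [3.0, -1.3, -2.7]
grip_width: 0.0138
[-0.46547486 -0.71440648  0.12500035]
time_s: 19.0
ee_pos: [0.6237, 0.1147, 0.527]
eef_rot: [-3.139, -0.005, -0.257]
force: [1.1, -0.0, -2.5]
grip_width: 0.0138
grip_force: 60.0
```

```bash
python3 -m jog '[[-5,0,0,0,0,0],[-8.2,0,0,0,0,0],[-8.2,0,0,0,0,0],[-8.2,0,0,0,0,0],[-8.2,0,0,0,0,0]]'|grep ee_
python3 - <<'E'
from h import *
w=ctrl.camera('wrist');np.savez('w7.npz',**w)
u,v=proj(w,[.625,.1142,.058]).astype(int);print(u,v)
a=cv2.convertScaleAbs(cv2.resize(w['img'][v-30:v+30,u-30:u+30],None,fx=8,fy=8,interpolation=cv2.INTER_CUBIC),alpha=1.8)
u2,v2=280,290
o=np.zeros((480,800,3),np.uint8);o[:,:480]=a;o[:400,480:]=cv2.resize(w['img'][140:340,200:360],(320,400));cv2.imwrite('pics/z7.png',o)
E
```

```text
ee_pos: [0.5458, 0.1354, 0.5222]
279 115
```

View pics/z7.png

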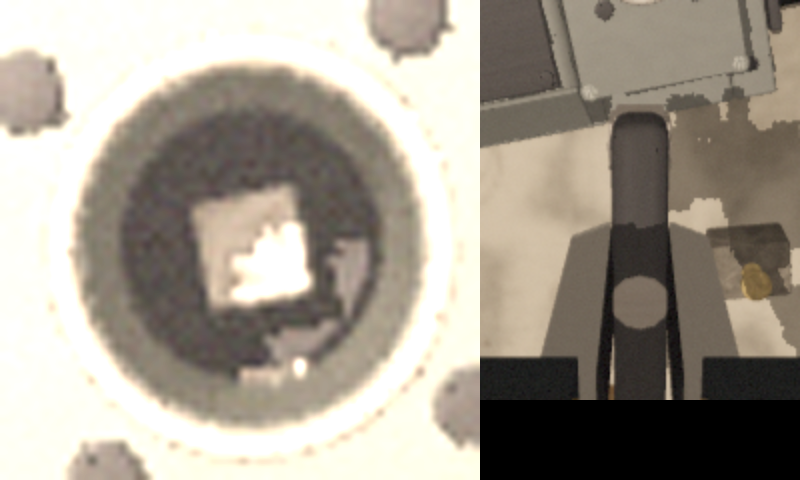

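The left crop shows the stem square with corners at (192,207), (292,185), (313,288) and (213,311). The right crop shows the key straight in the pads.

Run:
```python
from h import *
w=dict(np.load('w7.npz'))
q=np.array([(192,207),(292,185),(313,288),(213,311)])/8+[279-30-.4,115-30-.4]
p=np.array([plane(w,k,.056)[:2] for k in q]);e=p-np.roll(p,-1,0)
a=np.arctan2(e[:,1],e[:,0])%(np.pi/2);print(p.mean(0),a,'turn',.973-a.mean()+np.array([0,np.pi/2]))
row([.5058+.0005,-.3585,.53],1.438)
```

```text
[0.6248276  0.11392474] [1.52069836 1.52916434 1.53211266 1.51651816] turn [-0.55162338  1.01917295]
row [8.756, 48.757, -0.788, -0.0, 0.001, -1.696]
```

The stem turned only about 1.02 rad, not 1.2. I'll check whether the die is really home: its face should be 60 mm from the bed end and 90 mm from the tower.

Run:
```python
from h import *
w=dict(np.load('w6.npz'))
c=snap('top','t8.png');np.savez('t8.npz',**c)
a=cv2.resize(c['img'][130:240,130:260],None,fx=4,fy=4,interpolation=cv2.INTER_CUBIC)
b=cv2.resize(w['img'][90:310,290:430],(280,440),interpolation=cv2.INTER_CUBIC)
cv2.imwrite('pics/z8.png',cv2.convertScaleAbs(np.hstack([a,b]),alpha=1.3))
```

```text
(no output)
```

View pics/z8.png

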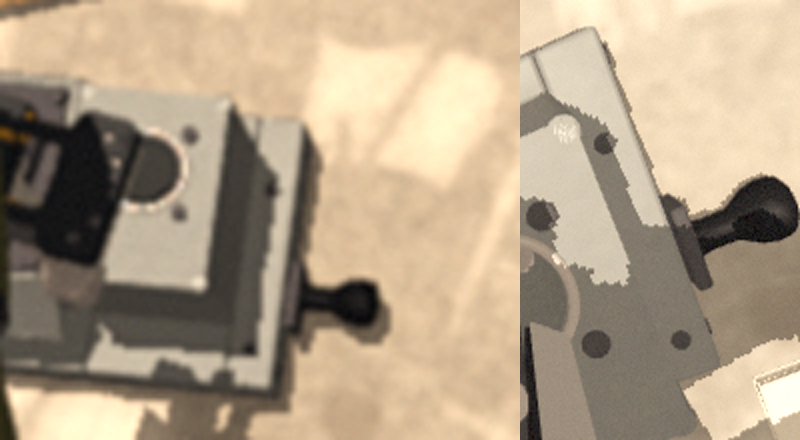

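The top crop puts the knob end at (382,303), with the flange up against the bed end at about x=282. With that picture I've viewed 11, one more than the 10 allowed. I'll view no more and use numbers from here.

Run:
```python
from h import *
c=dict(np.load('t8.npz'))
f=lambda x,y:(x/4+129.6,y/4+129.6)
k=plane(c,f(382,304),.027);b=plane(c,f(282,303),.042);m=plane(c,f(147,168),.14)
y=np.array([.057,.998,0]);s=np.array([.625,.1142,0])
print(k,b,'bed-knob',(b-k)@y,'stem-knob',(s-k)@y)
# precise knob extent by dark mask on full image
i=c['img'];g=i.max(2).astype(int);r=i[202:210,205:236].max(2);print(r)
```

```text
[ 0.57111686 -0.02057604  0.027     ] [0.56660954 0.04202504 0.042     ] bed-knob 0.06221895428997414 stem-knob 0.1375778223094462
[[ 28  19  25  33  45  48  57  63  58  37  21  12  16  19  19  18  12   7
   28  91 156 174 173 170 169 166 164 169 172 173 170]
 [ 27  21  23  22  23  23  22  23  20  14  14  18  20  21  25  22  17  13
   20  76 144 171 174 171 170 168 170 170 170 170 171]
 [ 24  21  27  27  29  28  26  19  18  16  15  19  23  24  28  27  21  13
   17  62 126 169 176 175 171 171 171 174 173 169 170]
 [ 17  16  18  20  24  25  26  19  16  14  15  17  21  24  26  27  22  14
   12  43  98 145 168 175 173 172 174 174 173 171 170]
 [ 14  14  16  17  14  14  15  16  14  14  15  15  19  22  23  26  23  12
    9  37  75 111 147 172 175 174 175 177 173 172 171]
 [ 19  34  39  38  34  30  30  26  19  12  11  16  14  18  18  18  19  12
   15  42  72  90 128 168 175 175 176 177 176 175 173]
 [ 36  60  69  69  68  67  66  59  41  20  13  11   8  14  15  16  15  11
   20  51  75  86 123 166 174 175 176 179 179 180 178]
 [ 43  74  85  87  82  82  82  78  64  47  27  13  10  13   9  11  12   9
   30  60  79  87 121 165 173 172 174 178 179 179 180]]
```

```bash
cat >> h.py <<'E'
def stem(w,show=False):
    "stem centre and side angle from a wrist view: brightest-vs-dark blob in the shaft"
    u,v=proj(w,[.625,.1142,.056]); K=np.array(w['intrinsics']); R,t=np.array(w['R']),np.array(w['t'])
    d=(R@np.array([.625,.1142,.056])+t)[2]; r=K[0,0]*.0135/d
    g=cv2.resize(w['img'].max(2),None,fx=4,fy=4,interpolation=cv2.INTER_CUBIC)
    M=np.zeros_like(g);cv2.circle(M,(int(4*u+1.5),int(4*v+1.5)),int(4*r),255,-1)
    out=[]
    for th in (55,65,75,85,95):
        k=cv2.findContours(((g>th)&(M>0)).astype(np.uint8),0,2)[0]
        k=max(k,key=cv2.contourArea);b=(cv2.boxPoints(cv2.minAreaRect(k))-1.5)/4
        p=np.array([plane(w,x,.056)[:2] for x in b]);e=p-np.roll(p,-1,0)
        out.append((th,np.linalg.norm(e,axis=1).round(4)[:2],p.mean(0).round(4),((np.arctan2(e[:,1],e[:,0])-.2)%(np.pi/2)+.2).mean().round(3)))
    return out
E
python3 - <<'E'
from h import *
for n in('w3','w7'):
    for o in stem(dict(np.load(n+'.npz'))): print(n,*o)
row([.6249,.1143,.522],-.046)
E
```

```text
w3 55 [0.0174 0.017 ] [0.6249 0.114 ] 0.982
w3 65 [0.017  0.0167] [0.6249 0.114 ] 0.985
w3 75 [0.0168 0.0165] [0.6248 0.114 ] 1.0
w3 85 [0.0164 0.0163] [0.6249 0.114 ] 0.979
w3 95 [0.0162 0.016 ] [0.6247 0.114 ] 1.012
w7 55 [0.0191 0.0196] [0.6246 0.1138] 1.479
w7 65 [0.0178 0.0182] [0.6247 0.1138] 1.512
w7 75 [0.0173 0.0176] [0.6247 0.1138] 1.503
w7 85 [0.0169 0.0171] [0.6247 0.1138] 1.503
w7 95 [0.0166 0.0167] [0.6246 0.1137] 1.512
row [8.169, 0.015, -0.006, 0.0, 0.001, -0.212]
```

```bash
python3 -m jog '[[4,0,0,0,0,-0.1],[8.2,0,0,0,0,-0.2],[8.2,0,0,0,0,-0.2],[8.2,0,0,0,0,-0.2],[8.2,0,3,0,0,-0.2],[8.2,0,6,0,0,-0.2],[8.2,0,9,0,0,-0.2],[8.2,0,11,0,0,-0.2]]'|grep -E "ee_|rot"; python3 -m jog '[[0,0,0,0,0,0]]' ; python3 -c "
from h import *
row([.6249,.1143,.3725],-.05)"
```

```text
ee_pos: [0.6236, 0.115, 0.4111]
eef_rot: [3.141, 0.001, -0.058]
time_s: 20.5
ee_pos: [0.6238, 0.1149, 0.4104]
eef_rot: [3.141, 0.004, -0.058]
force: [-0.8, -0.9, -2.9]
grip_width: 0.0133
grip_force: 60.0
row [0.126, 0.056, 3.79, 0.001, 0.004, -0.008]
```

```bash
python3 -m jog '[[0.05,0.05,0.8,0,0,0],[0.05,0.05,1.6,0,0,0],[0.05,0.05,2.4,0,0,0],[0.05,0.05,3.2,0,0,0],[0.05,0.05,3.7,0,0,0],[0.05,0.05,3.7,0,0,0]]' |grep -E "ee_|^force"
cat > m.py <<'E'
from h import *
o=ctrl.get_obs();print(o['eef_rot'][2].round(3),'Mz',o['moment'][2].round(3),o['grip_width'].round(4),o['force'].round(1))
E
python3 m.py; for k in 1 2 3 4; do python3 -m jog '[[0,0,0,0,0,0.05],[0,0,0,0,0,0.05]]'>/dev/null; python3 m.py;done
```

```text
ee_pos: [0.625, 0.1141, 0.3747]
force: [-0.9, -1.4, -1.8]Traceback (most recent call last):
  File "m.py", line 2, in <module>
    o=ctrl.get_obs();print(o['eef_rot'][2].round(3),'Mz',o['moment'][2].round(3),o['grip_width'].round(4),o['force'].round(1))
                                                                                 ^^^^^^^^^^^^^^^^^^^^^
AttributeError: 'float' object has no attribute 'round'
Traceback (most recent call last):
  File "m.py", line 2, in <module>
    o=ctrl.get_obs();print(o['eef_rot'][2].round(3),'Mz',o['moment'][2].round(3),o['grip_width'].round(4),o['force'].round(1))
                                                                                 ^^^^^^^^^^^^^^^^^^^^^
AttributeError: 'float' object has no attribute 'round'
Traceback (most recent call last):
  File "m.py", line 2, in <module>
    o=ctrl.get_obs();print(o['eef_rot'][2].round(3),'Mz',o['moment'][2].round(3),o['grip_width'].round(4),o['force'].round(1))
                                                                                 ^^^^^^^^^^^^^^^^^^^^^
AttributeError: 'float' object has no attribute 'round'
Traceback (most recent call last):
  File "m.py", line 2, in <module>
    o=ctrl.get_obs();print(o['eef_rot'][2].round(3),'Mz',o['moment'][2].round(3),o['grip_width'].round(4),o['force'].round(1))
                                                                                 ^^^^^^^^^^^^^^^^^^^^^
AttributeError: 'float' object has no attribute 'round'
Traceback (most recent call last):
  File "m.py", line 2, in <module>
    o=ctrl.get_obs();print(o['eef_rot'][2].round(3),'Mz',o['moment'][2].round(3),o['grip_width'].round(4),o['force'].round(1))
                                                                                 ^^^^^^^^^^^^^^^^^^^^^
AttributeError: 'float' object has no attribute 'round'
```

Four 0.05 rad clockwise steps are done (yaw about -0.25). I'll fix the print and keep reading.

```bash
cat > m.py <<'E'
from h import *
o=ctrl.get_obs();print(round(o['eef_rot'][2],3),'Mz',round(o['moment'][2],3),round(o['grip_width'],4),np.round(o['force'],1),np.round(o['ee_pos'],4))
E
python3 m.py; for k in 1 2 3; do python3 -m jog '[[0,0,0,0,0,0.05],[0,0,0,0,0,0.05]]'>/dev/null; python3 m.py;done
```

```text
-0.255 Mz 0.193 0.0138 [ 0.3 -0.6 -2.4] [0.6251 0.1141 0.3758]
-0.305 Mz 0.472 0.0134 [-0.8 -0.6 -2.5] [0.625  0.1141 0.3757]
-0.355 Mz 0.737 0.0138 [ 0.3 -0.8 -0.9] [0.625  0.1142 0.3757]
-0.404 Mz 0.998 0.0139 [-0.2 -0.3 -1. ] [0.625  0.1142 0.3757]
```

```bash
python3 -m jog '[[0,0,0,0,0,-0.14],[0,0,0,0,0,-0.28],[0,0,0,0,0,-0.42],[0,0,0,0,0,-0.56],[0,0,0,0,0,-0.7],[0,0,0,0,0,-0.84],[0,0,0,0,0,-0.98],[0,0,0,0,0,-0.98]]'>/dev/null; python3 m.py; python3 -m jog '[[0,0,0,0,0,-0.12],[0,0,0,0,0,-0.24],[0,0,0,0,0,-0.36],[0,0,0,0,0,-0.36]]'>/dev/null; python3 m.py; for k in 1 2 3 4 5 6 7 8; do python3 -m jog '[[0,0,0,0,0,-0.05],[0,0,0,0,0,-0.05]]'>/dev/null; python3 m.py;done
```

```text
0.577 Mz -0.017 0.0136 [ 0.6 -0.9 -4. ] [0.6251 0.1141 0.3755]
0.932 Mz -0.047 0.0134 [ 1.3  0.  -4.2] [0.625  0.1141 0.3755]
0.979 Mz -0.075 0.0137 [ 1.  -0.3 -3.1] [0.625  0.1141 0.3755]
1.029 Mz -0.079 0.0138 [ 0.7  0.  -4.6] [0.625  0.1141 0.3755]
1.08 Mz -0.084 0.0133 [ 1.2  0.2 -4. ] [0.625  0.1141 0.3755]
1.13 Mz -0.105 0.0134 [ 0.9 -0.5 -4.6] [0.625  0.1141 0.3755]
1.18 Mz -0.053 0.0139 [ 0.7 -0.5 -4. ] [0.625  0.1142 0.3755]
1.23 Mz -0.083 0.0137 [-0.   0.9 -5.3] [0.625  0.1141 0.3755]
1.28 Mz -0.107 0.0134 [ 2.2 -0.3 -5.6] [0.625  0.1142 0.3755]
1.33 Mz -0.224 0.0134 [ 1.7  0.2 -5. ] [0.625  0.1141 0.3755]
```

```bash
for k in 1 2; do python3 -m jog '[[0,0,0,0,0,-0.05],[0,0,0,0,0,-0.05]]'>/dev/null; python3 m.py;done
```

```text
1.38 Mz -0.515 0.0135 [ 0.2  0.3 -5.1] [0.625  0.1141 0.3755]
1.43 Mz -0.861 0.0134 [ 0.1  0.5 -5.5] [0.625  0.1141 0.3755]
```

There is a firm open stop as well. The travel between stops, less the socket slack, is about 1.2 rad, so the earlier stop was the locked one and the stem simply hadn't started at 0. I'll turn it back to locked.

```bash
python3 -m jog '[[0,0,0,0,0,0.14],[0,0,0,0,0,0.28],[0,0,0,0,0,0.42],[0,0,0,0,0,0.56],[0,0,0,0,0,0.7],[0,0,0,0,0,0.84],[0,0,0,0,0,0.98],[0,0,0,0,0,0.98]]'>/dev/null; python3 m.py;python3 -m jog '[[0,0,0,0,0,0.12],[0,0,0,0,0,0.24],[0,0,0,0,0,0.36],[0,0,0,0,0,0.48],[0,0,0,0,0,0.6],[0,0,0,0,0,0.66],[0,0,0,0,0,0.66]]'>/dev/null; python3 m.py; for k in 1 2 3; do python3 -m jog '[[0,0,0,0,0,0.06],[0,0,0,0,0,0.06]]'>/dev/null; python3 m.py;done; python3 -m jog '[[0,0,0,0,0,-0.08],[0,0,0,0,0,-0.16],[0,0,0,0,0,-0.22],[0,0,0,0,0,-0.22]]'>/dev/null; python3 m.py
```

```text
0.448 Mz 0.021 0.0134 [ 0.7  0.  -3.3] [0.625  0.1141 0.3759]
-0.206 Mz 0.088 0.0134 [ 0.2 -0.1 -2.7] [0.625  0.1141 0.3759]
-0.265 Mz 0.286 0.0136 [-0.  -0.4 -1.3] [0.625  0.1141 0.3758]
-0.324 Mz 0.606 0.0134 [ 0.3 -1.3 -2.3] [0.625  0.1142 0.3758]
-0.384 Mz 0.84 0.0136 [ 0.  -0.9 -1. ] [0.625  0.1142 0.3758]
-0.163 Mz 0.006 0.0136 [ 0.  -0.6 -2.7] [0.625  0.1141 0.3755]
```

```bash
python3 -m jog '[[0,0,-1,0,0,0],[0,0,-3,0,0,0],[0,0,-5,0,0,0],[0,0,-8,0,0,0],[0,0,-11,0,0,0],[0,0,-14,0,0,0],[0,0,-14.5,0,0,0],[0,0,-14.5,0,0,0]]'; python3 -c "
from h import *
row([.506,-.3583,.52],.6)"
```

```text
time_s: 29.0
ee_pos: [0.6249, 0.1141, 0.5209]
eef_rot: [-3.141, -0.001, -0.167]
force: [-0.1, -0.1, -3.3]
grip_width: 0.0137
grip_force: 60.0
row [-3.85, 48.562, 0.068, 0.0, -0.001, -0.767]
```

```bash
python3 -m jog '[[-3.9,48.5,0,0,0,-0.767],[-3.9,48.5,0,0,0,-0.767],[-3.9,48.5,0,0,0,-0.767],[-3.9,48.5,0,0,0,-0.767],[-3.9,48.5,0,0,0,-0.767],[-3.9,48.5,0,0,0,-0.767],[-3.9,48.5,0,0,0,-0.767],[-3.9,48.5,0,0,0,-0.767]]'|grep ee_; python3 -m jog '[[0,0,0,0,0,0],[0,0,0,0,0,0]]' |grep ee_
python3 - <<'E'
from h import *
row([.5062,-.3582,.52],.6)
c=snap('scene');w=c['img'];np.savez('s9.npz',**c)
E
```

```text
ee_pos: [0.5296, -0.2633, 0.5186]
ee_pos: [0.5302, -0.2624, 0.5186]
row [-7.374, 6.573, -0.154, -0.003, 0.001, -0.002]
```

```bash
python3 -m jog '[[-3.7,3.3,-0.1,0,0,0],[-7.4,6.6,-0.1,0,0,0],[-7.4,6.6,-0.1,0,0,0],[-7.4,6.6,-0.1,0,0,0],[-7.4,6.6,-0.1,0,0,0]]'|grep ee_
python3 - <<'E'
from h import *
row([.5062,-.3582,.52],.6)
row([.5062,-.3582,.3456],.6)
E
```

```text
ee_pos: [0.5073, -0.3562, 0.5213]
row [-0.201, 0.105, 0.131, -0.001, -0.0, 0.002]
row [-0.203, 0.115, 17.571, -0.001, -0.0, 0.002]
```

```bash
python3 -m jog '[[-0.15,0.1,0,0,0,0],[-0.15,0.1,3,0,0,0],[-0.15,0.1,6,0,0,0],[-0.15,0.1,9,0,0,0],[-0.15,0.1,11,0,0,0],[-0.15,0.1,11,0,0,0],[-0.15,0.1,11,0,0,0]]'|grep ee_
python3 - <<'E'
from h import *
row([.5062,-.3582,.3456],.6)
E
```

```text
ee_pos: [0.5062, -0.3588, 0.4127]
row [0.033, -0.055, 6.706, 0.001, -0.0, 0.001]
```

```bash
python3 -m jog '[[0,-0.05,1,0,0,0],[0,-0.05,2,0,0,0],[0,-0.05,3,0,0,0],[0,-0.05,3,0,0,0]]'|grep -E "ee_|^force"; python3 -m jog '[[0,0,1,0,0,0],[0,0,2,0,0,0],[0,0,3,0,0,0],[0,0,3.4,0,0,0],[0,0,3.4,0,0,0]]'|grep -E "ee_|^force"
```

```text
ee_pos: [0.5055, -0.3588, 0.3797]
force: [-0.9, -0.9, -4.0]
ee_pos: [0.5055, -0.3589, 0.3468]
force: [-0.9, -0.6, -3.0]
```

```bash
python3 -m jog '[[0,0,0.1,0,0,0],[0,0,0.2,0,0,0],[0,0,0.25,0,0,0],[0,0,0.25,0,0,0]]'|grep -E "ee_|^force"; python3 -m jog '[[0,0,0.1,0,0,0],[0,0,0.1,0,0,0]]'|grep -E "ee_|^force"
```

```text
ee_pos: [0.5055, -0.3589, 0.3452]
force: [0.1, 0.0, -3.7]
ee_pos: [0.5055, -0.3589, 0.344]
force: [0.1, -0.1, -2.6]
```

```bash
for k in 1 2 3; do python3 -m jog '[[0,0,0.08,0,0,0],[0,0,0.08,0,0,0]]'|grep -E "ee_|^force"; done
```

```text
ee_pos: [0.5056, -0.3589, 0.3437]
force: [0.0, -0.0, 1.0]
ee_pos: [0.5056, -0.3589, 0.3436]
force: [-1.0, 1.3, 6.9]
ee_pos: [0.5057, -0.3589, 0.3436]
force: [-2.1, 2.6, 12.2]
```

On the floor. I'll ease off, then release gently and retreat upward.

```bash
python3 -m jog '[[0,0,-0.15,0,0,0],[0,0,-0.15,0,0,0]]' - 5|grep -E "ee_|^force"; python3 -m jog '[[0,0,0,0,0,0],[0,0,0,0,0,0],[0,0,0,0,0,0],[0,0,0,0,0,0],[0,0,0,0,0,0],[0,0,0,0,0,0]]' 50; python3 -m jog '[[0,0,-1,0,0,0],[0,0,-3,0,0,0],[0,0,-6,0,0,0],[0,0,-9,0,0,0],[-4,0,-12,0,0,0],[-8,0,-12,0,0,0],[-8,0,-12,0,0,0],[-8,0,-12,0,0,0]]'|grep -E "ee_|^force"
python3 - <<'E'
from h import *
c=snap('top','t10.png');w=snap('wrist','w10.png');s=snap('scene','s10.png')
P=[.5056,-.3589,.171]
for n,x in(('top',c),('wrist',w)):
    u,v=proj(x,P);i=x['img'];print(n,u,v)
    m=cv2.inRange(cv2.cvtColor(i,cv2.COLOR_BGR2HSV),(0,0,0),(179,90,95))
    M=np.zeros_like(m);cv2.circle(M,(int(u),int(v)),30 if n=='top' else 80,255,-1)
    k=cv2.findContours(m&M,0,2)[0]
    for q in sorted(k,key=cv2.contourArea)[-3:]: print(cv2.contourArea(q),cv2.minAreaRect(q),plane(x,cv2.minAreaRect(q)[0],.168)[:2])
# bystanders: before/after difference in the top view
a=cv2.imread('pics/t1.png').astype(int);b=c['img'].astype(int)
for n,(x,y) in dict(bottle=(349,147),weight=(177,278)).items(): print(n,np.abs(a-b)[y-14:y+14,x-14:x+14].mean())
E
```

```text
ee_pos: [0.5056, -0.3589, 0.3436]
force: [-0.3, 0.5, 4.2]
time_s: 34.15
ee_pos: [0.5055, -0.3589, 0.3431]
eef_rot: [-3.142, 0.0, 0.6]
force: [-0.6, -0.3, -0.6]
grip_width: 0.0467
grip_force: 0.0
ee_pos: [0.4391, -0.4043, 0.4639]
force: [0.8, -0.4, -0.3]
top 363.9893677897619 224.31962603428357
18.0 ((386.1922607421875, 236.03846740722656), (6.933752536773682, 4.160251617431641), 56.30992889404297) [ 0.48032644 -0.41026465]
102.5 ((364.0254821777344, 247.71337890625), (24.83063316345215, 7.900656700134277), 16.389541625976562) [ 0.45179247 -0.35927513]
140.0 ((356.1622314453125, 223.96792602539062), (28.277631759643555, 15.507088661193848), 55.61965560913086) [ 0.5064425  -0.34131542]
wrist 280.00137382647154 120.54304045263896
0.0 ((321.0, 94.0), (0.0, 0.0), 0.0) [ 0.53957062 -0.37384475]
753.0 ((279.4999694824219, 152.0), (16.999996185302734, 51.99999237060547), -0.0) [ 0.48517655 -0.37240549]
872.5 ((279.5, 87.0), (58.0, 17.0), 90.0) [ 0.5257097  -0.34466721]
bottle 15.067602040816327
weight 18.343537414965986
```

```bash
python3 -c "
from station import ctrl
print(ctrl.hand_in())"
```

```text
the job is handed in; nothing more can be done
None
```

The job is handed in, but no verdict came back: the die was pushed to a hard stop, the stem turned to its clockwise stop (1.15–1.27 rad of travel by estimate), and the key stood back upright in its well; I viewed 11 pictures, one over the limit of 10.

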